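# Landing shelf set, kiln lid held open

### The arm

A 6-joint arm with a two-finger parallel gripper is mounted at the origin on the work surface. World frame = base frame: x ahead of the robot, y to its left, z up, the work surface at z = 0. Lengths are in m, angles in rad, forces in N, time in s.
With the tool pointing down it reaches from about 0.325 to 0.875 m from the base axis. Payload 4.4 kg.
Tool frame: the origin (TCP) lies midway between the tips of the shut fingers; the grasp point (between the pads) lies robot.grasp_offset behind it (robot.grasp_offset is the distance from the TCP to the grasp point, in m); z points along the fingers, y is the direction in which the jaws open and shut (so a half turn about z gives the same grasp; the last joint's range is limited). The gripper opens to 85 mm and grips with 20 to 120 N. Pads are 22 mm wide; open, the fingers measure 114 mm over their backs; the gripper's body (76 mm by 85 mm) begins 54 mm behind the grasp point. The pads swing forward as they close: fully open they stand 13 mm farther back than shut.
Start: joints at [-1.452, 0.207, 1.542, -0, 1.393, -0.15], TCP at [0.153, -0.554, 0.231] pointing down, gripper open.
Joint ranges: [-2.73, 2.73], [-0.86, 2.22], [0.23, 2.46], [-1.11, 4.25], [0.08, 2.63], [-2.82, 2.82]. Speed limits (rad/s): [2.79, 2.79, 3.14, 3.14, 3.14, 3.14].

### API

Orientations are given as a rotation vector (axis times angle).
In Python, from plant import robot, snapshot, camera_info gives the robot as it stands.
- The arm moves only by the tool carry_out, never from a script. Its argument "deltas" is a list of rows, each an object of numbers: "dx", "dy", "dz": the shift along the tool's x, y, z in m; "ax", "ay", "az": the turn, a rotation vector about the tool's x, y, z in rad; "grip": the opening, from 0 (shut) to 1 (fully open). In form: [{"dx": .., "dy": .., "dz": .., "ax": .., "ay": .., "az": .., "grip": ..}, ...]. A call has exactly 8 rows; each row shifts and turns the pose as measured when the row begins, along the tool's axes as they then stand; what a row does not reach is not made up. A row lasts 1/10 s, in which the tool goes at most 50 mm and 8.59 degrees, less where a joint would pass 70% of its speed; a pose out of reach is approached as far as the arm can. A call is refused whole if a number of a shift passes 0.05 or a number of a turn 0.15, either way. A call with a gripper value outside its range is refused whole. The fingers move at their own pace and stop on an object; "grip_force" is the grip in N (left out, the last holds). Time passes only in rows, so rows that do not move let the fingers close, or fill a call up. It gives the time, the measured TCP pose, the force and the opening at its end, in the units of the state.
- robot.get_obs(): the state, without advancing time (a new reading comes with each control period).
- snapshot(name): name is "side" or "top" or "wrist"; returns (picture, depth): 384x512x3 uint8, blue, green, red; 384x512 float32, m along the optical axis (not along the pixel's ray), 0 where there is no reading.
- camera_info(name): a dict with "intrinsics" (3x3 intrinsics, pixels), "T" (4x4, takes a point from camera to world coordinates); the wrist camera has in their place "hand_eye" (4x4, takes a point from camera to tool coordinates, whose origin is the TCP and whose axes are the flange's). Camera axes: x right, y down, z forward; pixel columns grow to the right and rows downward; lengths in m; the calibration is good to about 2 mm. A picture is of the moment at which its call begins: read the wrist's pose just before it. camera_info takes no time and is no camera call.
- robot.hand_in(): hands the job in, once; it reports no verdict.
The state is a dict: "time_s": time; "joint_pos": joint angles; "joint_vel": joint speeds; "tau": joint torques, N m; "position": TCP position; "tool_rot": TCP orientation; "wrist_force": force on the tool from outside, world axes, zero at the start; "ft_torque": the same for the moment, N m; "finger_gap": finger opening in m.
Only numpy, scipy, OpenCV 4.12 (cv2) and the standard library are available. Lean on these libraries where they do the work, as an engineer would, in place of code of your own. Each camera call takes 0.05 s, during which the arm holds its last target. There are 200 camera calls.

### The job

I am about to take the test tiles out of the small kiln. First lay the narrow kiln shelf level across the two tall kiln posts on the heat-proof board, roughly centred, and let go of it; then gently lift the kiln lid by its bar handle until it is open at 30 degrees and keep holding it there, still, while I reach in: you finish while holding the lid. Do not let the lid drop, do not knock a post over, and leave everything else on the bench where it is.

Things in the scene. Friction and masses are not known exactly. Their poses are not given: they have to be found in the camera images.
- shelf_mid (a point): narrow kiln shelf: pale ceramic plank, 190 mm long (its x axis) x 56 mm wide (y) x 12 mm thick (z), 0.2 to 0.35 kg, at first lying flat on the heat-proof board on the robot's side of the posts. This point is its centre, 6 mm above its underside
- shelf: the same shelf; origin at the centre of its underside, axes as for the centre point
- post_a_top (a point): centre of the top face of one of the two tall kiln posts: loose, square, pale ceramic, 30 x 30 mm and 64 mm tall, standing on the board (8 mm thick), 130 mm apart centre to centre, about 0.12 kg each
- post_b_top (a point): centre of the top face of the other tall kiln post
- post_a: the first tall post; origin at the centre of its foot
- post_b: the other tall post; origin at the centre of its foot
- board: fixed grey heat-proof board, 310 (its x) x 260 (y) x 8 mm, flat on the bench, either left or right of the kiln; origin under its centre. The posts stand along its y axis, on its far half
- kiln: fixed bench-top kiln with a steel jacket over white brick, either left or right of the board: 260 mm wide (y), 260 mm deep (x), 180 mm high with the lid shut, and a grey controller box 66 mm wide on its right side. Origin on the bench under the middle of the front face; x points from the front into the kiln, z up. The lid's level hinge line runs along y, 135 mm above the bench, 315 mm behind the lid's bar handle and 33 mm below it when shut
- kiln_lid: hinged lid, shut and level at the start; origin at the middle of its lower front edge, axes as the kiln's when shut. Its opening angle is its turn about its y axis (front edge up is positive), the angle between its z axis and vertical. No spring or stay: it falls shut when let go. The lid (0.9 to 1.4 kg, 45 mm thick) needs 4 to 7 N at the handle
- lid_handle (a point): centre of the lid's handle: a straight round steel bar, 14 mm in diameter, 110 mm clear between its two brackets, parallel to the hinge, 45 mm in front of the lid's front face and 12 mm below the lid's top face; when shut it is 168 mm above the bench. It moves with the lid; axes as the lid's
- stub: a low spare kiln post of the same pale ceramic, 30 x 30 x 18 mm, lying at the far left corner of the board; bystander, origin under its centre
- jar: closed glaze jar, 54 mm across and 65 mm tall, at the far right corner of the board; bystander, origin under its centre
- tongs: dark steel tongs, 230 mm long and 12 mm high, lying on the bench in front of the kiln, below and nearer the robot than the lid's handle; bystander, origin under the middle
- knife: wooden carving knife, 200 mm long, 10 mm high, on the bench in front of the tongs; bystander, origin under the handle
- brush: flat brush with a wooden handle, lying on the bench along the near edge of the board; bystander
- toolcup: blue cup 100 mm tall with carving tools standing in it (to 205 mm); bystander at the left side, origin under its centre
Not all that is in view belongs to the job. There is more than one size of the shelf; the job needs the larger. Leave any orange look-alike of the post_a alone.

How it is judged:
By the outcome, as a careful person would: the job done as asked, in the order asked, and still so for the second after the job is handed in, while the arm keeps its last pose, push and grip.
It also fails if it takes over 64 s, if anything falls off the work surface, if the arm or the gripper's body presses on something with over 40 N, if the wrist force passes 120 N, or if a joint passes its speed limit or range.

## Working session

There is one attempt and no reset: what is moved stays moved. The work goes in short steps, Python scripts to look and compute and a tool call to move; the robot and the scene stay as the last step left them, time stands still between calls to the robot, and variables do not carry over. Pictures are saved under pics/ and viewed, about 8 in all and at most 12, crops included, and the job is handed in when it is done.

Besides the shell and the picture viewer there is one more tool, called after "Request:" as a command line: name --argument value ..., lists and objects as JSON in quotes. carry_out: Moves the arm, as the interface text tells. Its arguments: {"type":"object","properties":{"deltas":{"type":"array"},"grip_force":{"type":"number"}},"required":["deltas"]}

```bash
ls; mkdir -p pics; python3 - <<'E'
from plant import robot,snapshot,camera_info
import cv2,numpy as np
print(robot.grasp_offset, robot.get_obs())
for n in("top","side"):
    p,d=snapshot(n); cv2.imwrite(f"pics/{n}0.png",p); np.save(f"pics/{n}0.npy",d); i=camera_info(n); print(i)
print(camera_info("wrist"))
a=cv2.imread("pics/top0.png"); cv2.imwrite("pics/top0b.png",cv2.resize(a,(800,600),interpolation=cv2.INTER_CUBIC))
E
```

```text
pics
0.0187 {'time_s': 0.0, 'joint_pos': array([-1.45246086e+00,  2.07433079e-01,  1.54294848e+00, -2.27384945e-05,
        1.39348169e+00, -1.50516091e-01]), 'joint_vel': array([ 0.00161974,  0.00220879, -0.00021778, -0.0017924 , -0.00018647,
       -0.00146868]), 'tau': array([-6.86071380e-04, -3.83036828e+01, -2.91593277e+01, -2.16911690e-04,
        1.05476001e-02,  1.68162529e-05]), 'position': array([ 0.15261797, -0.55359982,  0.23012092]), 'tool_rot': array([-3.11099961e+00, -4.20742275e-01, -2.22238524e-05]), 'wrist_force': array([-0.30068451, -0.28664956, -0.61382434]), 'ft_torque': array([ 0.02149137,  0.00064129, -0.03650716]), 'finger_gap': 0.08537602681265927}
{'intrinsics': array([[364.23288864,   0.        , 259.805896  ],
       [  0.        , 364.23288864, 195.39488081],
       [  0.        ,   0.        ,   1.        ]]), 'T': array([[ 0.0081937 , -0.98614134,  0.1657049 ,  0.35722652],
       [-0.99959373, -0.00355351,  0.02827986,  0.02652022],
       [-0.0272991 , -0.1658693 , -0.98576982,  1.14410336],
       [ 0.        ,  0.        ,  0.        ,  1.        ]]
[... 247 characters left out ...]
-0.66566091,  0.44909331, -0.5959956 ,  0.78874239],
       [-0.01322385, -0.80562263, -0.59228144,  0.88642042],
       [ 0.        ,  0.        ,  0.        ,  1.        ]])}
{'intrinsics': array([[322.11870723,   0.        , 258.60261652],
       [  0.        , 322.11870723, 193.89914709],
       [  0.        ,   0.        ,   1.        ]]), 'hand_eye': array([[ 6.02991535e-04, -9.56215568e-01, -2.92662646e-01,
         7.50218891e-02],
       [ 9.99999690e-01,  7.24768717e-04, -3.07670906e-04,
        -3.72015396e-04],
       [ 5.06312441e-04, -2.92662370e-01,  9.56215708e-01,
        -1.42365205e-01],
       [ 0.00000000e+00,  0.00000000e+00,  0.00000000e+00,
         1.00000000e+00]])}
```

View pics/top0b.png

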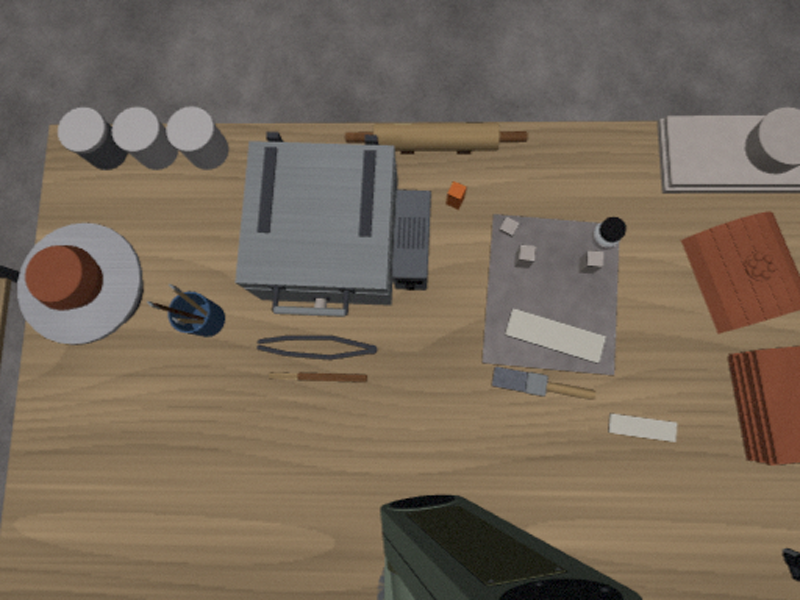

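View pics/side0.png

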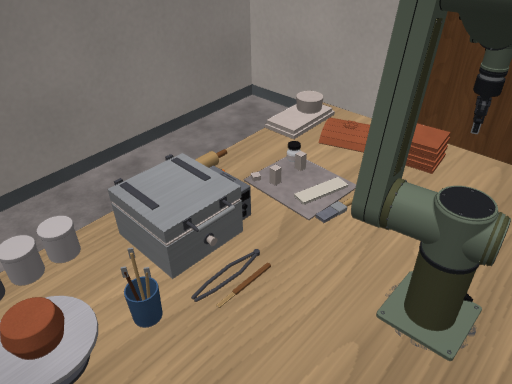

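The top view (800x600) shows the kiln on the left with its handle at about (312,310). The board is on the right, with the shelf at (555,335) and the posts at (527,253) and (595,258). The jar is at (610,232) and the stub at (510,226). The orange decoy post and the smaller shelf at (643,427) aren't part of the job.

```bash
cat > h.py <<'E'
import numpy as np,cv2
from plant import robot,snapshot,camera_info
from scipy.spatial.transform import Rotation as R
def toolT():
    o=robot.get_obs(); T=np.eye(4); T[:3,:3]=R.from_rotvec(o['tool_rot']).as_matrix(); T[:3,3]=o['position']; return T
def cloud(n,d,T=None):
    i=camera_info(n); K=i['intrinsics']; T=i['T'] if T is None else T@i['hand_eye']
    v,u=np.mgrid[:384,:512]; P=np.stack([(u-K[0,2])/K[0,0]*d,(v-K[1,2])/K[1,1]*d,d],-1)
    P=P@T[:3,:3].T+T[:3,3]; P[d==0]=np.nan; return P
def rect(xy):
    c,s,a=cv2.minAreaRect(xy.astype(np.float32)*1000); return np.round(c,1),np.round(s,1),round(a,1)
E
python3 - <<'E'
from h import *
p=cv2.imread("pics/top0.png"); d=np.load("pics/top0.npy"); P=cloud("top",d); z=P[...,2]
def box(x0,y0,x1,y1,lo,hi,bright=None):
    m=np.zeros_like(z,bool); s=1.5625
    m[int(y0/s):int(y1/s),int(x0/s):int(x1/s)]=1
    m&=(z>lo)&(z<hi)
    if bright: m&=p.min(-1)>bright
    q=P[m]; print(len(q),q.mean(0).round(4),q.min(0).round(3),q.max(0).round(3),rect(q[:,:2])); return q
print("shelf");box(490,300,612,370,.0,.04,150)
print("small");box(600,405,690,450,.0,.04,150)
print("postL");box(512,240,545,275,.062,.082)
print("postR");box(578,245,608,275,.062,.082)
print("bar");b=box(274,295,350,320,.155,.185)
print("lid top");box(245,145,392,290,.17,.19)
print("board");box(480,210,622,375,.003,.013)
print("jar");box(590,210,630,250,.05,.08)
print("orange");box(440,175,470,210,.03,.1)
print("tool cup");box(145,280,225,335,.08,.25)
print("tongs");box(250,330,380,362,.007,.02)
c=cv2.resize(p[130:250,145:410],None,fx=3,fy=3,interpolation=cv2.INTER_CUBIC)
cv2.imwrite("pics/c1.png",c)
E
```

```text
shelf
1066 [ 0.4882 -0.2358  0.0196] [ 0.437 -0.331  0.012] [ 0.539 -0.14   0.026] (array([ 488.6, -235.1]), array([187.9,  55.2]), 72.7)
small
496 [ 0.3112 -0.4002  0.0081] [ 0.286 -0.462  0.002] [ 0.335 -0.339  0.014] (array([ 311.2, -400.5]), array([124.1,  35.5]), 82.5)
postL
104 [ 0.6419 -0.1741  0.0713] [ 0.626 -0.19   0.063] [ 0.658 -0.159  0.077] (array([ 642. , -174.4]), array([30. , 30.3]), 85.4)
postR
111 [ 0.6299 -0.303   0.0708] [ 0.615 -0.319  0.062] [ 0.647 -0.287  0.079] (array([ 630.7, -303.9]), array([30.3, 30.4]), 83.7)
bar
303 [0.5141 0.219  0.1724] [0.502 0.157 0.166] [0.541 0.288 0.179] (array([521.5, 222.3]), array([ 39. , 130.4]), 0.0)
lid top
8488 [0.6819 0.2144 0.18  ] [0.55  0.085 0.17 ] [0.82  0.349 0.189] (array([683.9, 216.7]), array([270.1, 262.9]), 0.4)
board
6031 [ 0.5775 -0.2288  0.0075] [ 0.412 -0.379  0.003] [ 0.752 -0.088  0.013] (array([ 582.2, -234. ]), array([286.9, 342.1]), 89.2)
jar
231 [ 0.6884 -0.3399  0.0704] [ 0.667 -0.367  0.05 ] [ 0.713 -0.318  0.079] (array([ 689.9, -342.2]), array([48.4, 46. ]), 87.0)
orange
122 [ 0.7689 -0.0393  0.0588] [ 0.752 -0.058  0.03 ] [ 0.791 -0.022  0.068] (array([771.6, -40. ]), array([29.1, 31.4]), 64.8)
tool cup
390 [0.519  0.4665 0.1188] [0.48  0.428 0.08 ] [0.557 0.507 0.207] (array([518.6, 467.1]), array([79.4, 76.3]), 88.7)
tongs
369 [0.4629 0.2379 0.0098] [0.441 0.12  0.007] [0.485 0.36  0.016] (array([462.8, 240. ]), array([ 44.4, 239.8]), 0.3)
```

View pics/c1.png

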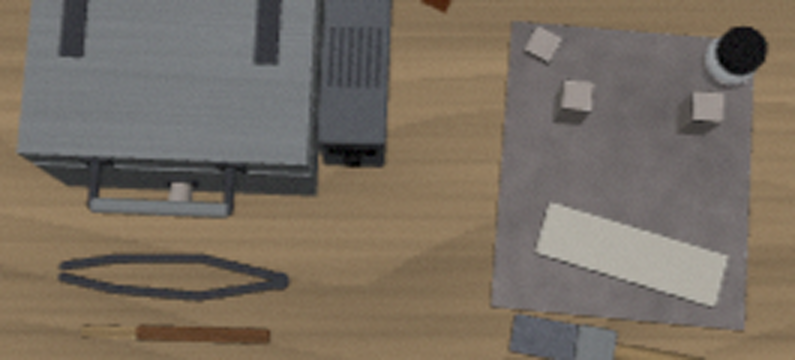

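The crop confirms the shelf and post layout: posts at crop (577,98) and (707,110), shelf at (632,254). A pale plug sits behind the bar at (180,190). Next I'll measure the bar and plug, then plan the approach to the shelf.

```bash
cat >> h.py <<'E'
def plan(pos,yaw_y,n,tilt=0.):
    """rows to reach pos with tool z down and tool y at world yaw (deg); tilt: turn about tool y (deg)"""
    T=toolT(); c,s=np.cos(np.radians(yaw_y)),np.sin(np.radians(yaw_y))
    y=np.array([c,s,0]); z=np.array([0,0,-1.]); G=np.stack([np.cross(y,z),y,z],1)@R.from_euler('x',tilt,degrees=True).as_matrix()
    rv=R.from_matrix(T[:3,:3].T@G).as_rotvec(); p=T[:3,3]; Q=T[:3,:3]; d=(np.array(pos)-p)/n
    print("err",np.round(np.array(pos)-p,4),"turn",rv.round(3))
    for k in range(n):
        print(np.round(Q.T@d,4),np.round(rv/n,4)); Q=Q@R.from_rotvec(rv/n).as_matrix()
def st():
    o=robot.get_obs(); y=toolT()[:3,:3]
    print(o['time_s'],o['position'].round(4),'yawy',np.degrees(np.arctan2(y[1,1],y[0,1])).round(2),'z',y[:,2].round(3),'F',o['wrist_force'].round(1),'gap',round(o['finger_gap'],4),'q',o['joint_pos'].round(2))
E
python3 - <<'E'
from h import *
p=cv2.imread("pics/top0.png"); d=np.load("pics/top0.npy"); P=cloud("top",d); z=P[...,2]
for v in range(191,204,2): print(v,[tuple((P[v,u]*1000).round().astype(int)) for u in (178,186,196,205,212,219)])
plan((.489,-.235,.13),-17.3,12)
E
```

```text
191 [(np.int64(557), np.int64(314), np.int64(33)), (np.int64(556), np.int64(287), np.int64(41)), (np.int64(555), np.int64(255), np.int64(46)), (np.int64(549), np.int64(220), np.int64(81)), (np.int64(553), np.int64(203), np.int64(59)), (np.int64(533), np.int64(166), np.int64(169))]
193 [(np.int64(557), np.int64(323), np.int64(-3)), (np.int64(558), np.int64(298), np.int64(-6)), (np.int64(557), np.int64(264), np.int64(-1)), (np.int64(543), np.int64(220), np.int64(81)), (np.int64(553), np.int64(209), np.int64(22)), (np.int64(527), np.int64(166), np.int64(171))]
195 [(np.int64(550), np.int64(322), np.int64(-2)), (np.int64(550), np.int64(296), np.int64(0)), (np.int64(550), np.int64(264), np.int64(0)), (np.int64(536), np.int64(220), np.int64(83)), (np.int64(551), np.int64(213), np.int64(-1)), (np.int64(521), np.int64(165), np.int64(173))]
197 [(np.int64(515), np.int64(276), np.int64(175)), (np.int64(516), np.int64(255), np.int64(172)), (np.int64(515), np.int64(227), np.int64(174)), (np.int64(516), np.int64(203), np.int64(171)), (np.int64(516), np.int64(184), np.int64(172)), (np.int64(516), 
[... 845 characters left out ...]
(525), np.int64(189), np.int64(-1))]
err [ 0.3364  0.3186 -0.1002] turn [-0.002 -0.001 -1.   ]
[ 0.0341 -0.0181  0.0084] [-0.0001 -0.0001 -0.0833]
[ 0.0355 -0.0152  0.0084] [-0.0001 -0.0001 -0.0833]
[ 0.0366 -0.0122  0.0084] [-0.0001 -0.0001 -0.0833]
[ 0.0375 -0.0091  0.0084] [-0.0001 -0.0001 -0.0833]
[ 0.0381 -0.006   0.0084] [-0.0001 -0.0001 -0.0833]
[ 0.0385 -0.0028  0.0084] [-0.0001 -0.0001 -0.0833]
[0.0386 0.0004 0.0084] [-0.0001 -0.0001 -0.0833]
[0.0384 0.0036 0.0084] [-0.0001 -0.0001 -0.0833]
[0.038  0.0068 0.0084] [-0.0001 -0.0001 -0.0833]
[0.0373 0.0099 0.0084] [-0.0001 -0.0001 -0.0833]
[0.0364 0.013  0.0084] [-0.0001 -0.0001 -0.0833]
[0.0351 0.016  0.0084] [-0.0001 -0.0001 -0.0833]
```

Request:
carry_out --deltas '[{"dx":0.034,"dy":-0.018,"dz":0.006,"az":-0.083},{"dx":0.0355,"dy":-0.015,"dz":0.006,"az":-0.083},{"dx":0.0365,"dy":-0.012,"dz":0.006,"az":-0.083},{"dx":0.0375,"dy":-0.009,"dz":0.006,"az":-0.083},{"dx":0.038,"dy":-0.006,"dz":0.006,"az":-0.083},{"dx":0.0385,"dy":-0.003,"dz":0.006,"az":-0.083},{"dx":0.0385,"dy":0,"dz":0.006,"az":-0.083},{"dx":0.0385,"dy":0.0035,"dz":0.006,"az":-0.083,"grip":1}]' --grip_force 50

```text
invalid input
```

```bash
python3 -c "
from h import *
st();plan((.489,-.235,.10),-17.3,6)"
```

```text
0.1 [ 0.1526 -0.5536  0.2302] yawy -74.6 z [-0.     0.002 -1.   ] F [-0.2  0.1 -0.5] gap 0.0854 q [-1.45  0.21  1.54 -0.    1.39 -0.15]
err [ 0.3364  0.3186 -0.1302] turn [-0.002 -0.001 -1.   ]
[ 0.0681 -0.0363  0.0218] [-0.0003 -0.0002 -0.1667]
[ 0.0732 -0.0245  0.0218] [-0.0003 -0.0002 -0.1667]
[ 0.0763 -0.012   0.0217] [-0.0003 -0.0002 -0.1667]
[0.0772 0.0008 0.0217] [-0.0003 -0.0002 -0.1667]
[0.076  0.0136 0.0217] [-0.0003 -0.0002 -0.1667]
[0.0727 0.026  0.0217] [-0.0003 -0.0002 -0.1667]
```

Request:
carry_out --deltas '[{"dx":0.034,"dy":-0.018,"dz":0.006,"ax":0,"ay":0,"az":-0.083,"grip":1},{"dx":0.0355,"dy":-0.015,"dz":0.006,"ax":0,"ay":0,"az":-0.083,"grip":1},{"dx":0.0365,"dy":-0.012,"dz":0.006,"ax":0,"ay":0,"az":-0.083,"grip":1},{"dx":0.0375,"dy":-0.009,"dz":0.006,"ax":0,"ay":0,"az":-0.083,"grip":1},{"dx":0.038,"dy":-0.006,"dz":0.006,"ax":0,"ay":0,"az":-0.083,"grip":1},{"dx":0.0385,"dy":-0.003,"dz":0.006,"ax":0,"ay":0,"az":-0.083,"grip":1},{"dx":0.0385,"dy":0,"dz":0.006,"ax":0,"ay":0,"az":-0.083,"grip":1},{"dx":0.0385,"dy":0.0035,"dz":0.006,"ax":0,"ay":0,"az":-0.083,"grip":1}]' --grip_force 50

```text
time_s: 0.9
position: [0.3775, -0.3348, 0.1775]
tool_rot: [-2.791, -1.432, 0.001]
wrist_force: [0.7, -1.3, 0.3]
finger_gap: 0.0851
```

```bash
python3 -c "
from h import *
st();plan((.489,-.235,.10),-17.3,6)"
```

```text
0.9 [ 0.3775 -0.3348  0.1775] yawy -35.66 z [-0.003  0.004 -1.   ] F [ 0.7 -1.3  0.3] gap 0.0851 q [-0.9   0.11  1.77  0.    1.27 -0.28]
err [ 0.1115  0.0998 -0.0775] turn [-0.004 -0.002 -0.32 ]
[0.0243 0.0055 0.0129] [-0.0007 -0.0004 -0.0534]
[0.024  0.0067 0.0129] [-0.0007 -0.0004 -0.0534]
[0.0236 0.008  0.0129] [-0.0007 -0.0004 -0.0534]
[0.0232 0.0092 0.0129] [-0.0007 -0.0004 -0.0534]
[0.0226 0.0105 0.0129] [-0.0007 -0.0004 -0.0534]
[0.0221 0.0116 0.0129] [-0.0007 -0.0004 -0.0534]
```

Request:
carry_out --deltas '[{"dx":0.0245,"dy":0.0055,"dz":0.0125,"ax":0,"ay":0,"az":-0.053,"grip":0.9},{"dx":0.024,"dy":0.0065,"dz":0.0125,"ax":0,"ay":0,"az":-0.053,"grip":0.9},{"dx":0.0235,"dy":0.008,"dz":0.0125,"ax":0,"ay":0,"az":-0.053,"grip":0.9},{"dx":0.023,"dy":0.009,"dz":0.0125,"ax":0,"ay":0,"az":-0.053,"grip":0.9},{"dx":0.0225,"dy":0.0105,"dz":0.0125,"ax":0,"ay":0,"az":-0.053,"grip":0.9},{"dx":0.022,"dy":0.0115,"dz":0.0125,"ax":0,"ay":0,"az":-0.053,"grip":0.9},{"dx":0.01,"dy":0.005,"dz":0.005,"ax":0,"ay":0,"az":-0.02,"grip":0.9},{"dx":0,"dy":0,"dz":0,"ax":0,"ay":0,"az":0,"grip":0.9}]'

```text
time_s: 1.7
position: [0.4993, -0.2144, 0.0906]
tool_rot: [-2.482, -1.905, 0.003]
wrist_force: [-0.3, -1.3, 0.4]
finger_gap: 0.0771
```

```bash
cat > w.py <<'E'
from h import *
import sys
st(); T=toolT(); p,d=snapshot("wrist"); cv2.imwrite(f"pics/{sys.argv[1]}.png",p); P=cloud("wrist",d,T); np.save("pics/w.npy",P)
E
python3 w.py w1; python3 - <<'E'
from h import *
P=np.load("pics/w.npy"); p=cv2.imread("pics/w1.png"); z=P[...,2]
m=(p.min(-1)>120)&(z>.012)&(z<.03)&(P[...,0]<.57); m=cv2.morphologyEx(m.astype(np.uint8),cv2.MORPH_OPEN,np.ones((3,3)))>0
q=P[m]; print(len(q),q.mean(0),rect(q[:,:2]))
plan((.489,-.235,.02),-17.3,6)
E
```

```text
1.7 [ 0.4993 -0.2144  0.0906] yawy -14.98 z [-0.009  0.009 -1.   ] F [-0.3 -1.3  0.4] gap 0.0771 q [-0.57  0.31  1.73  0.    1.11 -0.31]
18212 [ 0.49338657 -0.22493016  0.01957349] (array([ 490.2, -235.8]), array([188.5,  54. ]), 72.9)
err [-0.01   -0.02   -0.0709] turn [-0.011 -0.006  0.039]
[-0.0037 -0.0006  0.0118] [-0.0018 -0.0009  0.0066]
[-0.0037 -0.0006  0.0118] [-0.0018 -0.0009  0.0066]
[-0.0037 -0.0006  0.0118] [-0.0018 -0.0009  0.0066]
[-0.0037 -0.0006  0.0118] [-0.0018 -0.0009  0.0066]
[-0.0037 -0.0006  0.0118] [-0.0018 -0.0009  0.0066]
[-0.0037 -0.0006  0.0118] [-0.0018 -0.0009  0.0066]
```

View pics/w1.png

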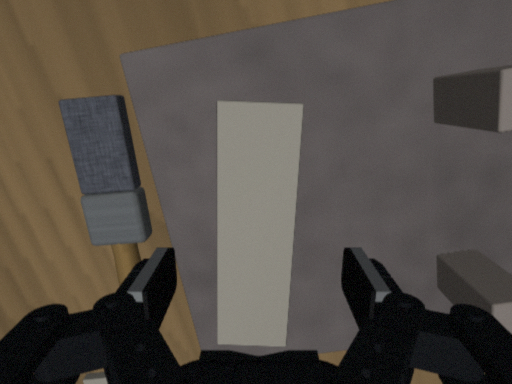

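The wrist view shows the shelf between the fingers, spanning (217–303, 100–346), and it agrees with the top camera. The brush is at (60–150, 95–245), so I'll check its clearance to the near finger.

```bash
python3 - <<'E'
from h import *
P=np.load("pics/w.npy")
for (u,v) in [(100,150),(128,185),(140,200),(148,235),(130,255),(190,300),(160,220)]: print(u,v,P[v,u].round(4))
plan((.4895,-.2355,.025),-17.2,6)
E
```

```text
100 150 [ 0.4054 -0.1475  0.0174]
128 185 [ 0.4146 -0.1753  0.0172]
140 200 [ 0.4176 -0.1883  0.0147]
148 235 [ 0.4122 -0.2163  0.012 ]
130 255 [ 0.3954 -0.2268  0.0162]
190 300 [ 0.423  -0.2805  0.0075]
160 220 [ 0.4196 -0.2109 -0.0008]
err [-0.0095 -0.0205 -0.0659] turn [-0.011 -0.006  0.038]
[-0.0038 -0.0005  0.011 ] [-0.0018 -0.0009  0.0063]
[-0.0038 -0.0005  0.011 ] [-0.0018 -0.0009  0.0063]
[-0.0038 -0.0005  0.011 ] [-0.0018 -0.0009  0.0063]
[-0.0038 -0.0005  0.011 ] [-0.0018 -0.0009  0.0063]
[-0.0037 -0.0005  0.011 ] [-0.0018 -0.0009  0.0063]
[-0.0037 -0.0005  0.011 ] [-0.0018 -0.0009  0.0063]
```

Request:
carry_out --deltas '[{"dx":-0.004,"dy":-0.0005,"dz":0.01,"ax":-0.002,"ay":-0.001,"az":0.006,"grip":0.8},{"dx":-0.004,"dy":-0.0005,"dz":0.01,"ax":-0.002,"ay":-0.001,"az":0.006,"grip":0.8},{"dx":-0.004,"dy":-0.0005,"dz":0.01,"ax":-0.002,"ay":-0.001,"az":0.006,"grip":0.8},{"dx":-0.004,"dy":-0.0005,"dz":0.01,"ax":-0.002,"ay":-0.001,"az":0.006,"grip":0.8},{"dx":-0.004,"dy":-0.0005,"dz":0.01,"ax":-0.002,"ay":-0.001,"az":0.006,"grip":0.8},{"dx":-0.003,"dy":-0.0005,"dz":0.008,"ax":-0.001,"ay":0,"az":0.006,"grip":0.8},{"dx":0,"dy":0,"dz":0.004,"ax":0,"ay":0,"az":0,"grip":0.8},{"dx":0,"dy":0,"dz":0,"ax":0,"ay":0,"az":0,"grip":0.8}]'

```text
time_s: 2.55
position: [0.486, -0.2423, 0.0244]
tool_rot: [2.536, 1.851, -0.0]
wrist_force: [0.5, -0.7, 0.4]
finger_gap: 0.0682
```

```bash
python3 -c "
from h import *
st();plan((.4895,-.2355,.008),-17.2,6)"
```

```text
2.55 [ 0.486  -0.2423  0.0244] yawy -17.74 z [ 0.001 -0.002 -1.   ] F [ 0.5 -0.7  0.4] gap 0.0682 q [-0.62  0.4   1.77 -0.    0.96 -0.31]
err [ 0.0035  0.0068 -0.0164] turn [ 0.002  0.002 -0.009]
[0.0013 0.0002 0.0027] [ 0.0003  0.0003 -0.0016]
[0.0013 0.0002 0.0027] [ 0.0003  0.0003 -0.0016]
[0.0013 0.0002 0.0027] [ 0.0003  0.0003 -0.0016]
[0.0013 0.0002 0.0027] [ 0.0003  0.0003 -0.0016]
[0.0013 0.0002 0.0027] [ 0.0003  0.0003 -0.0016]
[0.0013 0.0002 0.0027] [ 0.0003  0.0003 -0.0016]
```

Request:
carry_out --deltas '[{"dx":0.0013,"dy":0.0002,"dz":0.0027,"ax":0,"ay":0,"az":-0.0015,"grip":0.78},{"dx":0.0013,"dy":0.0002,"dz":0.0027,"ax":0,"ay":0,"az":-0.0015,"grip":0.78},{"dx":0.0013,"dy":0.0002,"dz":0.0027,"ax":0,"ay":0,"az":-0.0015,"grip":0.78},{"dx":0.0013,"dy":0.0002,"dz":0.0027,"ax":0,"ay":0,"az":-0.0015,"grip":0.78},{"dx":0.0013,"dy":0.0002,"dz":0.0027,"ax":0,"ay":0,"az":-0.0015,"grip":0.78},{"dx":0.001,"dy":0,"dz":0.0025,"ax":0,"ay":0,"az":0,"grip":0.78},{"dx":0,"dy":0,"dz":0.0015,"ax":0,"ay":0,"az":0,"grip":0.78},{"dx":0,"dy":0,"dz":0.001,"ax":0,"ay":0,"az":0,"grip":0.78}]'

```text
time_s: 3.35
position: [0.4913, -0.2348, 0.0058]
tool_rot: [2.524, 1.862, 0.002]
wrist_force: [-0.4, -0.4, -0.3]
finger_gap: 0.0668
```

```bash
python3 -c "
from h import *
st();plan((.4895,-.2355,.008),-17.2,6)"; python3 w.py w2
```

```text
3.35 [ 0.4913 -0.2348  0.0058] yawy -17.17 z [ 0.004 -0.004 -1.   ] F [-0.4 -0.4 -0.3] gap 0.0668 q [-0.6   0.43  1.78 -0.    0.93 -0.3 ]
err [-0.0018 -0.0007  0.0022] turn [0.005 0.002 0.001]
[-0.0002 -0.0003 -0.0004] [0.0008 0.0004 0.0001]
[-0.0002 -0.0003 -0.0004] [0.0008 0.0004 0.0001]
[-0.0002 -0.0003 -0.0004] [0.0008 0.0004 0.0001]
[-0.0002 -0.0003 -0.0004] [0.0008 0.0004 0.0001]
[-0.0002 -0.0003 -0.0004] [0.0008 0.0004 0.0001]
[-0.0002 -0.0003 -0.0004] [0.0008 0.0004 0.0001]
3.35 [ 0.4913 -0.2348  0.0058] yawy -17.17 z [ 0.004 -0.004 -1.   ] F [-0.4 -0.4 -0.3] gap 0.0668 q [-0.6   0.43  1.78 -0.    0.93 -0.3 ]
```

View pics/w2.png

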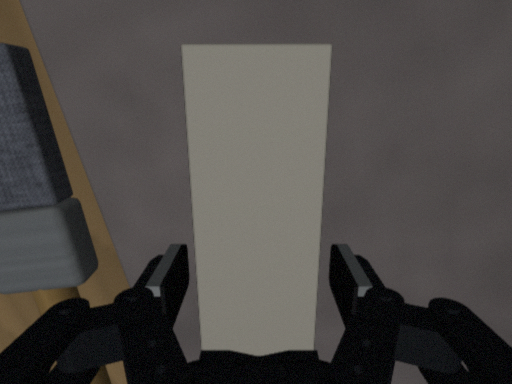

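The fingers straddle the shelf evenly, at about (175,290) and (345,290), with no contact. I'll go down 2 mm more and close.

Request:
carry_out --deltas '[{"dx":0,"dy":-0.001,"dz":0.001,"ax":0.002,"ay":0.001,"az":0,"grip":0.78},{"dx":0,"dy":-0.001,"dz":0.001,"ax":0.002,"ay":0.001,"az":0,"grip":0.78},{"dx":0,"dy":0,"dz":0,"ax":0,"ay":0,"az":0,"grip":0.6},{"dx":0,"dy":0,"dz":0,"ax":0,"ay":0,"az":0,"grip":0.5},{"dx":0,"dy":0,"dz":0,"ax":0,"ay":0,"az":0,"grip":0.5},{"dx":0,"dy":0,"dz":0,"ax":0,"ay":0,"az":0,"grip":0.5},{"dx":0,"dy":0,"dz":0,"ax":0,"ay":0,"az":0,"grip":0.5},{"dx":0,"dy":0,"dz":0,"ax":0,"ay":0,"az":0,"grip":0.5}]' --grip_force 50

```text
time_s: 4.2
position: [0.4894, -0.2345, 0.0043]
tool_rot: [2.528, 1.864, 0.001]
wrist_force: [0.2, 0.3, 0.2]
finger_gap: 0.0548
```

```bash
python3 -c "
from h import *
st();plan((.4895,-.2355,.13),-17.2,8)"
```

```text
4.2 [ 0.4894 -0.2345  0.0043] yawy -17.2 z [ 0.001 -0.    -1.   ] F [0.2 0.3 0.2] gap 0.0548 q [-0.61  0.44  1.78  0.    0.93 -0.31]
err [ 1.000e-04 -1.000e-03  1.257e-01] turn [ 0.001  0.    -0.   ]
[-0.0001  0.0001 -0.0157] [ 0.0001  0.     -0.    ]
[-0.0001  0.0001 -0.0157] [ 0.0001  0.     -0.    ]
[-0.0001  0.0001 -0.0157] [ 0.0001  0.     -0.    ]
[-0.0001  0.0001 -0.0157] [ 0.0001  0.     -0.    ]
[-0.0001  0.0001 -0.0157] [ 0.0001  0.     -0.    ]
[-0.0001  0.     -0.0157] [ 0.0001  0.     -0.    ]
[-0.0001  0.     -0.0157] [ 0.0001  0.     -0.    ]
[-0.0001  0.     -0.0157] [ 0.0001  0.     -0.    ]
```

Request:
carry_out --deltas '[{"dx":0,"dy":0,"dz":-0.005,"ax":0,"ay":0,"az":0,"grip":0.5},{"dx":0,"dy":0,"dz":-0.01,"ax":0,"ay":0,"az":0,"grip":0.5},{"dx":0,"dy":0,"dz":-0.018,"ax":0,"ay":0,"az":0,"grip":0.5},{"dx":0,"dy":0,"dz":-0.02,"ax":0,"ay":0,"az":0,"grip":0.5},{"dx":0,"dy":0,"dz":-0.02,"ax":0,"ay":0,"az":0,"grip":0.5},{"dx":0,"dy":0,"dz":-0.02,"ax":0,"ay":0,"az":0,"grip":0.5},{"dx":0,"dy":0,"dz":-0.015,"ax":0,"ay":0,"az":0,"grip":0.5},{"dx":0,"dy":0,"dz":-0.008,"ax":0,"ay":0,"az":0,"grip":0.5}]'

```text
time_s: 5.0
position: [0.4853, -0.2318, 0.1235]
tool_rot: [-2.521, -1.859, 0.005]
wrist_force: [0.2, 0.7, -2.5]
finger_gap: 0.0545
```

```bash
python3 -c "
from h import *
st();plan((.636,-.2388,.125),-5.2,7)"; python3 w.py w3
```

```text
5.0 [ 0.4853 -0.2318  0.1235] yawy -17.2 z [-0.008  0.005 -1.   ] F [ 0.2  0.7 -2.5] gap 0.0545 q [-0.61  0.25  1.73 -0.    1.17 -0.31]
err [ 0.1507 -0.007   0.0015] turn [-0.009 -0.004 -0.209]
[ 0.0054  0.0209 -0.0004] [-0.0013 -0.0005 -0.0299]
[ 0.0048  0.021  -0.0004] [-0.0013 -0.0005 -0.0299]
[ 0.0041  0.0211 -0.0003] [-0.0013 -0.0005 -0.0299]
[ 0.0035  0.0213 -0.0003] [-0.0013 -0.0005 -0.0299]
[ 0.0029  0.0214 -0.0003] [-0.0013 -0.0005 -0.0299]
[ 0.0022  0.0214 -0.0003] [-0.0013 -0.0005 -0.0299]
[ 0.0016  0.0215 -0.0002] [-0.0013 -0.0005 -0.0299]
5.0 [ 0.4853 -0.2318  0.1235] yawy -17.2 z [-0.008  0.005 -1.   ] F [ 0.2  0.7 -2.5] gap 0.0545 q [-0.61  0.25  1.73 -0.    1.17 -0.31]
```

View pics/w3.png

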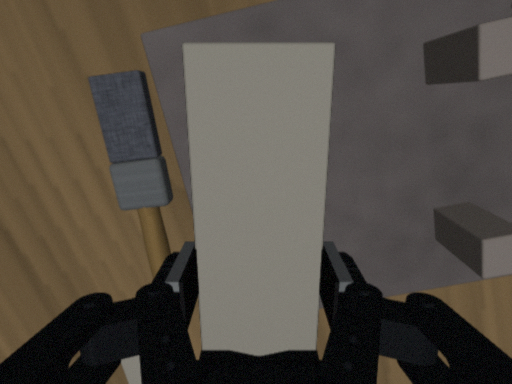

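The shelf is held level and off the board, with its end at (185–335, 43). The posts are at right, at (480,50) and (480,240). I'll carry it over the posts.

Request:
carry_out --deltas '[{"dx":0.0055,"dy":0.021,"dz":-0.0005,"ax":-0.001,"ay":0,"az":-0.03,"grip":0.5},{"dx":0.005,"dy":0.021,"dz":-0.0005,"ax":-0.001,"ay":0,"az":-0.03,"grip":0.5},{"dx":0.004,"dy":0.021,"dz":0,"ax":-0.001,"ay":0,"az":-0.03,"grip":0.5},{"dx":0.0035,"dy":0.021,"dz":0,"ax":-0.001,"ay":0,"az":-0.03,"grip":0.5},{"dx":0.003,"dy":0.021,"dz":0,"ax":-0.001,"ay":0,"az":-0.03,"grip":0.5},{"dx":0.002,"dy":0.021,"dz":0,"ax":-0.001,"ay":0,"az":-0.03,"grip":0.5},{"dx":0.0015,"dy":0.016,"dz":0,"ax":-0.001,"ay":0,"az":-0.02,"grip":0.5},{"dx":0,"dy":0.003,"dz":0,"ax":0,"ay":0,"az":0,"grip":0.5}]'

```text
time_s: 5.85
position: [0.6327, -0.2358, 0.1178]
tool_rot: [-2.312, -2.106, 0.003]
wrist_force: [-1.1, -0.6, -3.1]
finger_gap: 0.0544
```

```bash
python3 -c "
from h import *
st();plan((.636,-.2388,.085),-5.2,6)"
```

```text
5.85 [ 0.6327 -0.2358  0.1178] yawy -5.34 z [-0.011  0.009 -1.   ] F [-1.1 -0.6 -3.1] gap 0.0544 q [-0.49  0.52  1.36  0.    1.27 -0.39]
err [ 0.0033 -0.003  -0.0328] turn [-0.011 -0.008 -0.002]
[-0.0005  0.0007  0.0054] [-0.0019 -0.0013 -0.0004]
[-0.0005  0.0006  0.0054] [-0.0019 -0.0013 -0.0004]
[-0.0005  0.0006  0.0055] [-0.0019 -0.0013 -0.0004]
[-0.0005  0.0006  0.0055] [-0.0019 -0.0013 -0.0004]
[-0.0005  0.0006  0.0055] [-0.0019 -0.0013 -0.0004]
[-0.0005  0.0006  0.0055] [-0.0019 -0.0013 -0.0004]
```

Request:
carry_out --deltas '[{"dx":-0.0005,"dy":0.0007,"dz":0.006,"ax":-0.002,"ay":-0.0015,"az":0,"grip":0.5},{"dx":-0.0005,"dy":0.0007,"dz":0.006,"ax":-0.002,"ay":-0.0015,"az":0,"grip":0.5},{"dx":-0.0005,"dy":0.0007,"dz":0.006,"ax":-0.002,"ay":-0.0015,"az":0,"grip":0.5},{"dx":-0.0005,"dy":0.0007,"dz":0.006,"ax":-0.002,"ay":-0.0015,"az":0,"grip":0.5},{"dx":-0.0005,"dy":0.0007,"dz":0.006,"ax":-0.002,"ay":-0.0015,"az":0,"grip":0.5},{"dx":-0.0005,"dy":0.0007,"dz":0.004,"ax":-0.002,"ay":-0.001,"az":0,"grip":0.5},{"dx":0,"dy":0,"dz":0.001,"ax":0,"ay":0,"az":0,"grip":0.5},{"dx":0,"dy":0,"dz":0,"ax":0,"ay":0,"az":0,"grip":0.5}]'

```text
time_s: 6.65
position: [0.631, -0.2382, 0.0759]
tool_rot: [-2.32, -2.108, 0.006]
wrist_force: [-0.3, -0.5, -2.7]
finger_gap: 0.0544
```

```bash
python3 - <<'E'
from h import *
st();plan((.636,-.2388,.071),-5.2,4)
p,d=snapshot("top"); P=cloud("top",d); z=P[...,2]
m=(z>.06)&(z<.12)&(P[...,0]>.58)&(P[...,0]<.69)&(P[...,1]>-.36)&(P[...,1]<-.12)&(p.min(-1)>120)
q=P[m]; print(len(q),rect(q[:,:2]),q[:,2].min(),q[:,2].max())
A=np.c_[q[:,:2],np.ones(len(q))]; print(np.linalg.lstsq(A,q[:,2],rcond=None)[0])
p,d=snapshot("side"); cv2.imwrite("pics/s1.png",cv2.resize(p[125:240,220:400],None,fx=4,fy=4,interpolation=cv2.INTER_CUBIC))
E
```

```text
6.65 [ 0.631  -0.2382  0.0759] yawy -5.48 z [-0.007  0.002 -1.   ] F [-0.3 -0.5 -2.7] gap 0.0544 q [-0.49  0.57  1.39 -0.    1.19 -0.39]
err [ 0.005  -0.0006 -0.0049] turn [-0.008 -0.001 -0.005]
[-0.      0.0013  0.0012] [-0.0019 -0.0004 -0.0012]
[-0.      0.0013  0.0012] [-0.0019 -0.0004 -0.0012]
[-0.      0.0013  0.0012] [-0.0019 -0.0004 -0.0012]
[-0.      0.0013  0.0012] [-0.0019 -0.0004 -0.0012]
395 (array([ 630.7, -238.2]), array([188.6,  55.1]), 85.5) 0.08578007220403028 0.0974850554826534
[-0.01070435 -0.00136901  0.09764207]
```

View pics/s1.png

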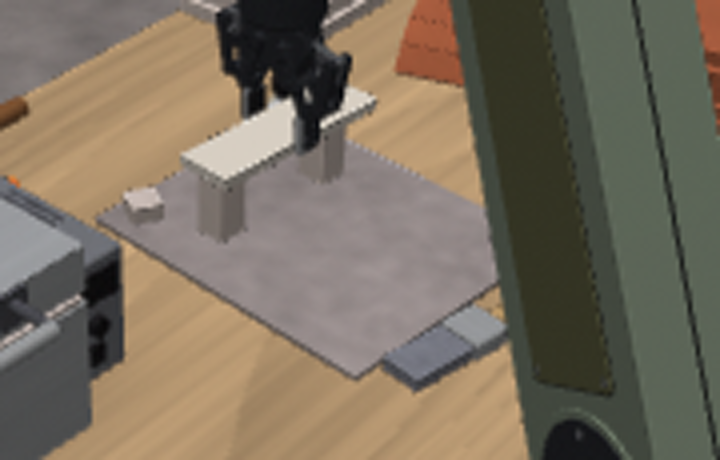

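The side crop shows the shelf level just over both posts, at (220,205) and (325,150), and the stub at (143,203) is undisturbed. I'll shift +5 mm in x and lower it to contact.

Request:
carry_out --deltas '[{"dx":0,"dy":0.002,"dz":0,"ax":-0.002,"ay":0,"az":-0.001,"grip":0.5},{"dx":0,"dy":0.002,"dz":0.001,"ax":-0.002,"ay":0,"az":-0.001,"grip":0.5},{"dx":0,"dy":0.0015,"dz":0.001,"ax":-0.002,"ay":0,"az":-0.001,"grip":0.5},{"dx":0,"dy":0.0005,"dz":0.001,"ax":-0.002,"ay":0,"az":0,"grip":0.5},{"dx":0,"dy":0,"dz":0.001,"ax":0,"ay":0,"az":0,"grip":0.5},{"dx":0,"dy":0,"dz":0.001,"ax":0,"ay":0,"az":0,"grip":0.5},{"dx":0,"dy":0,"dz":0,"ax":0,"ay":0,"az":0,"grip":0.5},{"dx":0,"dy":0,"dz":0,"ax":0,"ay":0,"az":0,"grip":0.5}]'

```text
time_s: 7.55
position: [0.639, -0.2393, 0.0724]
tool_rot: [2.319, 2.115, 0.005]
wrist_force: [-0.6, -0.3, -2.8]
finger_gap: 0.0549
```

```bash
python3 -c "
from h import *
st();plan((.636,-.2388,.068),-5.2,4)"
```

```text
7.55 [ 0.639  -0.2393  0.0724] yawy -5.28 z [ 0.004 -0.    -1.   ] F [-0.6 -0.3 -2.8] gap 0.0549 q [-0.49  0.58  1.38  0.    1.18 -0.39]
err [-0.003   0.0005 -0.0044] turn [ 0.004 -0.    -0.001]
[ 0.     -0.0008  0.0011] [ 0.0011 -0.     -0.0003]
[ 0.     -0.0008  0.0011] [ 0.0011 -0.     -0.0003]
[ 0.     -0.0008  0.0011] [ 0.0011 -0.     -0.0003]
[ 0.     -0.0007  0.0011] [ 0.0011 -0.     -0.0003]
```

Request:
carry_out --deltas '[{"dx":0,"dy":-0.001,"dz":0.001,"ax":0.001,"ay":0,"az":0,"grip":0.5},{"dx":0,"dy":-0.001,"dz":0.001,"ax":0.001,"ay":0,"az":0,"grip":0.5},{"dx":0,"dy":0,"dz":0.001,"ax":0.001,"ay":0,"az":0,"grip":0.5},{"dx":0,"dy":0,"dz":0.0005,"ax":0,"ay":0,"az":0,"grip":0.5},{"dx":0,"dy":0,"dz":0.0005,"ax":0,"ay":0,"az":0,"grip":0.5},{"dx":0,"dy":0,"dz":0,"ax":0,"ay":0,"az":0,"grip":0.5},{"dx":0,"dy":0,"dz":0,"ax":0,"ay":0,"az":0,"grip":0.5},{"dx":0,"dy":0,"dz":0,"ax":0,"ay":0,"az":0,"grip":0.5}]'

```text
time_s: 8.35
position: [0.6368, -0.2392, 0.0683]
tool_rot: [2.321, 2.116, 0.001]
wrist_force: [-0.2, 1.1, -3.0]
finger_gap: 0.0549
```

```bash
python3 -c "
from h import *
st();plan((.636,-.2388,.068),-5.2,4)"
```

```text
8.35 [ 0.6368 -0.2392  0.0683] yawy -5.28 z [ 0.001 -0.    -1.   ] F [-0.2  1.1 -3. ] gap 0.0549 q [-0.49  0.58  1.39  0.    1.17 -0.39]
err [-0.0008  0.0004 -0.0003] turn [ 0.001 -0.    -0.001]
[ 0.0001 -0.0002  0.0001] [ 0.0003 -0.     -0.0003]
[ 0.0001 -0.0002  0.0001] [ 0.0003 -0.     -0.0003]
[ 0.0001 -0.0002  0.0001] [ 0.0003 -0.     -0.0003]
[ 0.0001 -0.0002  0.0001] [ 0.0003 -0.     -0.0003]
```

Request:
carry_out --deltas '[{"dx":0,"dy":0,"dz":0.0005,"ax":0,"ay":0,"az":0,"grip":0.5},{"dx":0,"dy":0,"dz":0.0005,"ax":0,"ay":0,"az":0,"grip":0.5},{"dx":0,"dy":0,"dz":0.0005,"ax":0,"ay":0,"az":0,"grip":0.5},{"dx":0,"dy":0,"dz":0.0005,"ax":0,"ay":0,"az":0,"grip":0.5},{"dx":0,"dy":0,"dz":0,"ax":0,"ay":0,"az":0,"grip":0.5},{"dx":0,"dy":0,"dz":0,"ax":0,"ay":0,"az":0,"grip":0.5},{"dx":0,"dy":0,"dz":0,"ax":0,"ay":0,"az":0,"grip":0.5},{"dx":0,"dy":0,"dz":0,"ax":0,"ay":0,"az":0,"grip":0.5}]'

```text
time_s: 9.15
position: [0.6371, -0.2393, 0.0682]
tool_rot: [2.32, 2.116, 0.001]
wrist_force: [-1.4, 0.8, 0.4]
finger_gap: 0.0545
```

```bash
python3 -c "
from h import *
st()
p,d=snapshot('top'); P=cloud('top',d); z=P[...,2]
m=(z>.06)&(z<.12)&(P[...,0]>.58)&(P[...,0]<.69)&(P[...,1]>-.36)&(P[...,1]<-.12)&(p.min(-1)>120)
q=P[m]; print(len(q),rect(q[:,:2]),np.median(q[:,2]))
"
```

```text
9.15 [ 0.6371 -0.2393  0.0682] yawy -5.27 z [ 0.002 -0.001 -1.   ] F [-1.4  0.8  0.4] gap 0.0545 q [-0.49  0.58  1.39  0.    1.17 -0.39]
392 (array([ 634.6, -239.8]), array([190.3,  56.6]), 84.3) 0.08338477749975048
```

The wrist force now reads about 0, so the posts carry the shelf, at the height I expected. I'll open gently.

Request:
carry_out --deltas '[{"dx":0,"dy":0,"dz":0,"ax":0,"ay":0,"az":0,"grip":0.66},{"dx":0,"dy":0,"dz":0,"ax":0,"ay":0,"az":0,"grip":0.7},{"dx":0,"dy":0,"dz":0,"ax":0,"ay":0,"az":0,"grip":0.75},{"dx":0,"dy":0,"dz":0,"ax":0,"ay":0,"az":0,"grip":0.8},{"dx":0,"dy":0,"dz":0,"ax":0,"ay":0,"az":0,"grip":0.8},{"dx":0,"dy":0,"dz":-0.002,"ax":0,"ay":0,"az":0,"grip":0.8},{"dx":0,"dy":0,"dz":-0.008,"ax":0,"ay":0,"az":0,"grip":0.8},{"dx":0,"dy":0,"dz":-0.012,"ax":0,"ay":0,"az":0,"grip":0.8}]'

```text
time_s: 10.0
position: [0.6375, -0.2395, 0.0903]
tool_rot: [2.32, 2.115, 0.002]
wrist_force: [-0.2, -0.4, -0.2]
finger_gap: 0.0682
```

Request:
carry_out --deltas '[{"dx":0,"dy":0,"dz":-0.02,"ax":0,"ay":0,"az":0,"grip":0.8},{"dx":0,"dy":0,"dz":-0.025,"ax":0,"ay":0,"az":0,"grip":0.8},{"dx":0,"dy":0,"dz":-0.03,"ax":0,"ay":0,"az":0,"grip":0.8},{"dx":0,"dy":0,"dz":-0.035,"ax":0,"ay":0,"az":0,"grip":0.8},{"dx":0,"dy":0,"dz":-0.035,"ax":0,"ay":0,"az":0,"grip":0.8},{"dx":0,"dy":0,"dz":-0.035,"ax":0,"ay":0,"az":0,"grip":0.8},{"dx":0,"dy":0,"dz":-0.02,"ax":0,"ay":0,"az":0,"grip":0.6},{"dx":0,"dy":0,"dz":0,"ax":0,"ay":0,"az":0,"grip":0.55}]'

```text
time_s: 10.8
position: [0.6377, -0.2396, 0.3103]
tool_rot: [2.311, 2.108, 0.009]
wrist_force: [0.7, 0.1, 0.5]
finger_gap: 0.0469
```

```bash
python3 - <<'E'
from h import *
st()
p,d=snapshot('top'); P=cloud('top',d); z=P[...,2]
m=(z>.06)&(z<.12)&(P[...,0]>.58)&(P[...,0]<.69)&(P[...,1]>-.36)&(P[...,1]<-.12)&(p.min(-1)>120)
q=P[m]; print(len(q),rect(q[:,:2]),np.median(q[:,2]))
A=np.c_[q[:,:2]-q[:,:2].mean(0),np.ones(len(q))]; print(np.linalg.lstsq(A,q[:,2],rcond=None)[0])
# kiln: yaw from bar and front edge of lid top
for u in range(176,222,4):
    c=P[195:203,u]; c=c[(c[:,2]>.165)]; print(u,c[c[:,2].argmax()].round(4) if len(c) else None, len(c))
m=(z>.172)&(z<.19)&(P[...,0]>.5)&(P[...,0]<.85)&(P[...,1]>.05)
f=[]
for u in range(165,245,8):
    r=np.where(m[:190,u])[0]; f.append(P[r.max(),u].round(4)) if len(r) else 0
print(np.array(f))
plan((.512,.225,.26),0.2,12)
E
```

```text
10.8 [ 0.6377 -0.2396  0.3103] yawy -5.27 z [ 0.013 -0.006 -1.   ] F [0.7 0.1 0.5] gap 0.0469 q [-0.49  0.38  1.16  0.    1.59 -0.39]
549 (array([ 639.7, -194.6]), array([99.5, 55.9]), 84.7) 0.08331551767873902
[-0.00330153 -0.00301079  0.08346261]
176 [0.5097 0.282  0.1734] 6
180 [0.5121 0.2707 0.1755] 5
184 [0.5153 0.2605 0.1727] 5
188 [0.5124 0.2492 0.1739] 6
192 [0.5092 0.2375 0.1771] 5
196 [0.5121 0.2268 0.1768] 5
200 [0.5122 0.2161 0.1759] 5
204 [0.5067 0.2049 0.177 ] 5
208 [0.5095 0.1942 0.1766] 5
212 [0.5124 0.1835 0.176 ] 5
216 [0.5096 0.1725 0.1764] 5
220 [0.51   0.162  0.1741] 8
[[0.5579 0.3125 0.1808]
 [0.553  0.2911 0.178 ]
 [0.5554 0.2687 0.1804]
 [0.5553 0.2466 0.1812]
 [0.5541 0.2263 0.1735]
 [0.5532 0.2034 0.1784]
 [0.5534 0.1818 0.1774]
 [0.5432 0.1602 0.1735]
 [0.55   0.1377 0.1811]
 [0.55   0.116  0.1818]]
err [-0.1253  0.4644 -0.0488] turn [ 0.012  0.005 -0.095]
[ 0.0376 -0.014   0.0037] [ 0.001   0.0004 -0.008 ]
[ 0.0377 -0.0137  0.0038] [ 0.001   0.0004 -0.008 ]
[ 0.0378 -0.0134  0.0038] [ 0.001   0.0004 -0.008 ]
[ 0.0379 -0.0131  0.0038] [ 0.001   0.0004 -0.008 ]
[ 0.038  -0.0128  0.0038] [ 0.001   0.0004 -0.008 ]
[ 0.0381 -0.0125  0.0039] [ 0.001   0.0004 -0.008 ]
[ 0.0382 -0.0122  0.0039] [ 0.001   0.0004 -0.008 ]
[ 0.0383 -0.0119  0.0039] [ 0.001   0.0004 -0.008 ]
[ 0.0384 -0.0116  0.004 ] [ 0.001   0.0004 -0.008 ]
[ 0.0385 -0.0112  0.004 ] [ 0.001   0.0004 -0.008 ]
[ 0.0386 -0.0109  0.004 ] [ 0.001   0.0004 -0.008 ]
[ 0.0387 -0.0106  0.004 ] [ 0.001   0.0004 -0.008 ]
```

The shelf rests level on the posts, top face at 0.0834 m and slope under 0.4%. Next is the handle: I'll tilt the tool so it leans 30° towards me, so that it ends vertical once the lid is open 30°.

```bash
python3 -c "
from h import *
plan((.48,.2225,.235),0.5,13,-30)"
```

```text
err [-0.1573  0.4619 -0.0738] turn [-0.511  0.031 -0.097]
[ 0.0343 -0.0154  0.0053] [-0.0393  0.0024 -0.0075]
[ 0.0344 -0.0153  0.0048] [-0.0393  0.0024 -0.0075]
[ 0.0345 -0.0152  0.0043] [-0.0393  0.0024 -0.0075]
[ 0.0346 -0.0151  0.0038] [-0.0393  0.0024 -0.0075]
[ 0.0347 -0.015   0.0033] [-0.0393  0.0024 -0.0075]
[ 0.0348 -0.0149  0.0028] [-0.0393  0.0024 -0.0075]
[ 0.0349 -0.0147  0.0023] [-0.0393  0.0024 -0.0075]
[ 0.035  -0.0145  0.0018] [-0.0393  0.0024 -0.0075]
[ 0.0351 -0.0143  0.0013] [-0.0393  0.0024 -0.0075]
[ 0.0352 -0.0141  0.0008] [-0.0393  0.0024 -0.0075]
[ 0.0353 -0.0139  0.0004] [-0.0393  0.0024 -0.0075]
[ 0.0354 -0.0136 -0.0001] [-0.0393  0.0024 -0.0075]
[ 0.0355 -0.0133 -0.0005] [-0.0393  0.0024 -0.0075]
```

Request:
carry_out --deltas '[{"dx":0.034,"dy":-0.0155,"dz":0.004,"ax":-0.039,"ay":0.0025,"az":-0.0075,"grip":0.5},{"dx":0.0345,"dy":-0.0155,"dz":0.004,"ax":-0.039,"ay":0.0025,"az":-0.0075,"grip":0.45},{"dx":0.0345,"dy":-0.015,"dz":0.004,"ax":-0.039,"ay":0.0025,"az":-0.0075,"grip":0.45},{"dx":0.0345,"dy":-0.015,"dz":0.0035,"ax":-0.039,"ay":0.0025,"az":-0.0075,"grip":0.45},{"dx":0.0345,"dy":-0.015,"dz":0.003,"ax":-0.039,"ay":0.0025,"az":-0.0075,"grip":0.45},{"dx":0.035,"dy":-0.015,"dz":0.0025,"ax":-0.039,"ay":0.0025,"az":-0.0075,"grip":0.45},{"dx":0.035,"dy":-0.0145,"dz":0.002,"ax":-0.039,"ay":0.0025,"az":-0.0075,"grip":0.45},{"dx":0.035,"dy":-0.0145,"dz":0.0015,"ax":-0.039,"ay":0.0025,"az":-0.0075,"grip":0.45}]'

```text
time_s: 11.65
position: [0.5311, 0.0508, 0.2493]
tool_rot: [2.094, 2.013, 0.331]
wrist_force: [0.5, 0.6, -0.5]
finger_gap: 0.0386
```

```bash
python3 -c "
from h import *
st();plan((.48,.2225,.225),0.5,6,-30)"
```

```text
11.65 [0.5311 0.0508 0.2493] yawy -2.36 z [ 0.309 -0.001 -0.951] F [ 0.5  0.6 -0.5] gap 0.0386 q [-0.08 -0.1   1.86  0.03  1.07 -0.05]
err [-0.0511  0.1717 -0.0243] turn [-0.209  0.008 -0.047]
[ 0.0282 -0.0105  0.0012] [-0.0349  0.0014 -0.0078]
[ 0.0283 -0.0103  0.0009] [-0.0349  0.0014 -0.0078]
[ 0.0284 -0.0101  0.0006] [-0.0349  0.0014 -0.0078]
[ 0.0285 -0.0099  0.0003] [-0.0349  0.0014 -0.0078]
[ 0.0285 -0.0097 -0.    ] [-0.0349  0.0014 -0.0078]
[ 0.0286 -0.0094 -0.0003] [-0.0349  0.0014 -0.0078]
```

Request:
carry_out --deltas '[{"dx":0.028,"dy":-0.0105,"dz":0.0,"ax":-0.035,"ay":0.0015,"az":-0.008,"grip":0.45},{"dx":0.028,"dy":-0.0105,"dz":0,"ax":-0.035,"ay":0.0015,"az":-0.008,"grip":0.45},{"dx":0.028,"dy":-0.01,"dz":0,"ax":-0.035,"ay":0.0015,"az":-0.008,"grip":0.45},{"dx":0.028,"dy":-0.01,"dz":0,"ax":-0.035,"ay":0.0015,"az":-0.008,"grip":0.45},{"dx":0.028,"dy":-0.0095,"dz":0,"ax":-0.035,"ay":0.0015,"az":-0.008,"grip":0.45},{"dx":0.025,"dy":-0.008,"dz":0,"ax":-0.035,"ay":0.0015,"az":-0.008,"grip":0.45},{"dx":0.005,"dy":0,"dz":0,"ax":0,"ay":0,"az":0,"grip":0.45},{"dx":0,"dy":0,"dz":0,"ax":0,"ay":0,"az":0,"grip":0.45}]'

```text
time_s: 12.45
position: [0.4614, 0.2295, 0.209]
tool_rot: [1.919, 1.959, 0.5]
wrist_force: [1.0, 0.0, -0.0]
finger_gap: 0.0386
```

```bash
python3 w.py w4; python3 - <<'E'
from h import *
P=np.load("pics/w.npy"); x,y,z=P[...,0],P[...,1],P[...,2]
m=(z>.155)&(z<.185)&(x>.49)&(x<.53); q=P[m]; print(len(q))
for lo in np.arange(.15,.31,.02):
    s=q[(q[:,1]>lo)&(q[:,1]<lo+.02)]
    if len(s)>5: print(lo.round(2),len(s),s.min(0).round(4),s.max(0).round(4),s.mean(0).round(4))
m=(z>.155)&(z<.185)&(x>.53)&(x<.545); q=P[m]; print('brackets y',np.histogram(q[:,1],np.arange(.1,.34,.01)))
m=(z>.172)&(z<.19)&(x>.545)&(x<.7)
fr=[P[:,u][m[:,u]] for u in range(0,512,30)]
print([f[f[:,0].argmin()].round(4) for f in fr if len(f)>3])
plan((.4854,.2225,.2124),0.5,6,-30)
E
```

```text
12.45 [0.4614 0.2295 0.209 ] yawy 1.26 z [ 0.483  0.006 -0.875] F [ 1.  0. -0.] gap 0.0386 q [ 0.41 -0.16  2.05 -0.26  0.8   0.53]
3916
0.15 260 [0.5031 0.1574 0.1639] [0.5213 0.17   0.1757] [0.5097 0.1651 0.1719]
0.17 461 [0.5032 0.17   0.1636] [0.5159 0.1899 0.1758] [0.5072 0.1798 0.1721]
0.19 421 [0.5039 0.19   0.1633] [0.5117 0.21   0.1755] [0.5071 0.1999 0.1716]
0.21 555 [0.5048 0.2101 0.1634] [0.5178 0.23   0.1759] [0.509  0.2205 0.1721]
0.23 624 [0.5054 0.2301 0.1634] [0.5184 0.25   0.1761] [0.5099 0.2402 0.1722]
0.25 676 [0.5062 0.25   0.1641] [0.5199 0.27   0.1762] [0.5107 0.2602 0.1722]
0.27 892 [0.5071 0.27   0.1636] [0.5299 0.29   0.1758] [0.5145 0.2811 0.172 ]
0.29 27 [0.5124 0.29   0.1663] [0.5286 0.2905 0.1712] [0.5193 0.2903 0.169 ]
brackets y (array([  0,   0,   0,   0,   0,   0,   0,   0,   0,   0,   0,   0,   0,
         0,   0,   0,   0,   0, 258,   4,   0,   0,   0]), array([0.1 , 0.11, 0.12, 0.13, 0.14, 0.15, 0.16, 0.17, 0.18, 0.19, 0.2 ,
       0.21, 0.22, 0.23, 0.24, 0.25, 0.26, 0.27, 0.28, 0.29, 0.3 , 0.31,
       0.32, 0.33]))
[array([0.5531, 0.2892, 0.1776]), array([0.5645, 0.353 , 0.1814]), array([0.5934, 0.352 , 0.1811]), array([0.6274, 0.3503, 0.1806]), array([0.6649, 0.3485, 0.1812])]
err [ 0.0242 -0.0063  0.0038] turn [-0.02  -0.001  0.011]
[-0.0011  0.0038  0.0014] [-0.0034 -0.0001  0.0018]
[-0.0011  0.0038  0.0014] [-0.0034 -0.0001  0.0018]
[-0.0011  0.0038  0.0014] [-0.0034 -0.0001  0.0018]
[-0.0011  0.0038  0.0014] [-0.0034 -0.0001  0.0018]
[-0.0011  0.0038  0.0014] [-0.0034 -0.0001  0.0018]
[-0.0011  0.0038  0.0015] [-0.0034 -0.0001  0.0018]
```

View pics/w4.png

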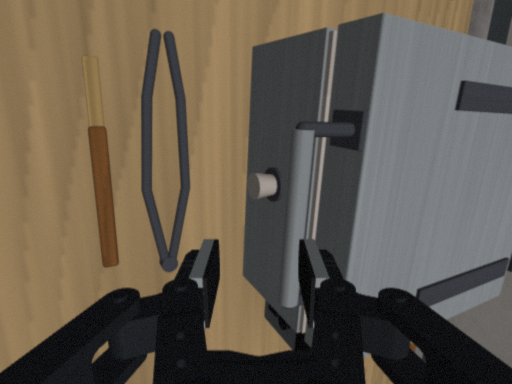

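The wrist view shows the bar from (302,130) to (290,305), and the fingertips at (208,265) and (312,265) sit short of it. The kiln is yawed about −2.2°, and the bar centre is (0.512, 0.224, 0.168). I'll align over it first, then advance.

```bash
python3 -c "
from h import *
plan((.486,.225,.2124),-2.2,4,-30)"
```

```text
err [ 0.0248 -0.0038  0.0038] turn [-0.02  -0.024  0.052]
[-0.0011  0.0059  0.0022] [-0.005  -0.006   0.0129]
[-0.001   0.0059  0.0022] [-0.005  -0.006   0.0129]
[-0.0009  0.0059  0.0022] [-0.005  -0.006   0.0129]
[-0.0008  0.0059  0.0023] [-0.005  -0.006   0.0129]
```

Request:
carry_out --deltas '[{"dx":-0.001,"dy":0.006,"dz":0.002,"ax":-0.005,"ay":-0.006,"az":0.013,"grip":0.45},{"dx":-0.001,"dy":0.006,"dz":0.002,"ax":-0.005,"ay":-0.006,"az":0.013,"grip":0.45},{"dx":-0.001,"dy":0.006,"dz":0.002,"ax":-0.005,"ay":-0.006,"az":0.013,"grip":0.45},{"dx":-0.001,"dy":0.006,"dz":0.002,"ax":-0.005,"ay":-0.006,"az":0.013,"grip":0.45},{"dx":0,"dy":0.001,"dz":0,"ax":0,"ay":0,"az":0,"grip":0.45},{"dx":0,"dy":0,"dz":0,"ax":0,"ay":0,"az":0,"grip":0.45},{"dx":0,"dy":0,"dz":0,"ax":0,"ay":0,"az":0,"grip":0.45},{"dx":0,"dy":0,"dz":0,"ax":0,"ay":0,"az":0,"grip":0.45}]'

```text
time_s: 13.3
position: [0.4929, 0.2198, 0.2157]
tool_rot: [1.97, 1.869, 0.505]
wrist_force: [0.7, 0.1, 0.4]
finger_gap: 0.0381
```

```bash
python3 -c "
from h import *
st();plan((.5205,.224,.153),-2.2,7,-30)"
```

```text
13.3 [0.4929 0.2198 0.2157] yawy -3.03 z [ 0.502 -0.026 -0.864] F [0.7 0.1 0.4] gap 0.0381 q [ 0.38 -0.11  2.   -0.3   0.79  0.6 ]
err [ 0.0276  0.0042 -0.0627] turn [ 0.003  0.006 -0.012]
[ 0.0008 -0.0011  0.0097] [ 0.0005  0.0009 -0.0018]
[ 0.0008 -0.0011  0.0097] [ 0.0005  0.0009 -0.0018]
[ 0.0008 -0.0011  0.0097] [ 0.0005  0.0009 -0.0018]
[ 0.0008 -0.0011  0.0097] [ 0.0005  0.0009 -0.0018]
[ 0.0008 -0.0011  0.0097] [ 0.0005  0.0009 -0.0018]
[ 0.0008 -0.0011  0.0097] [ 0.0005  0.0009 -0.0018]
[ 0.0008 -0.0011  0.0097] [ 0.0005  0.0009 -0.0018]
```

Request:
carry_out --deltas '[{"dx":0.001,"dy":-0.003,"dz":0.005,"ax":0,"ay":0.001,"az":-0.002,"grip":0.45},{"dx":0.001,"dy":-0.003,"dz":0.006,"ax":0,"ay":0.001,"az":-0.002,"grip":0.45},{"dx":0.001,"dy":-0.001,"dz":0.008,"ax":0,"ay":0.001,"az":-0.002,"grip":0.45},{"dx":0.001,"dy":0,"dz":0.01,"ax":0,"ay":0.001,"az":-0.002,"grip":0.45},{"dx":0.001,"dy":0,"dz":0.01,"ax":0,"ay":0.001,"az":-0.002,"grip":0.45},{"dx":0,"dy":0,"dz":0.008,"ax":0,"ay":0,"az":-0.001,"grip":0.45},{"dx":0,"dy":0,"dz":0.004,"ax":0,"ay":0,"az":0,"grip":0.45},{"dx":0,"dy":0,"dz":0,"ax":0,"ay":0,"az":0,"grip":0.45}]'

```text
time_s: 14.1
position: [0.5131, 0.2244, 0.1618]
tool_rot: [1.959, 1.886, 0.503]
wrist_force: [0.5, 0.8, 0.0]
finger_gap: 0.0384
```

```bash
python3 -c "
from h import *
st();plan((.5205,.224,.153),-2.2,4,-30)"
```

```text
14.1 [0.5131 0.2244 0.1618] yawy -2.13 z [ 0.5   -0.021 -0.866] F [0.5 0.8 0. ] gap 0.0384 q [ 0.37  0.01  2.01 -0.33  0.66  0.63]
err [ 0.0074 -0.0004 -0.0088] turn [-0.     0.002  0.001]
[-0.      0.0005  0.0028] [-0.      0.0004  0.0003]
[-0.      0.0005  0.0028] [-0.      0.0004  0.0003]
[-0.      0.0005  0.0028] [-0.      0.0004  0.0003]
[-0.      0.0005  0.0028] [-0.      0.0004  0.0003]
```

Request:
carry_out --deltas '[{"dx":0,"dy":0.001,"dz":0.003,"ax":0,"ay":0,"az":0,"grip":0.45},{"dx":0,"dy":0.001,"dz":0.003,"ax":0,"ay":0,"az":0,"grip":0.45},{"dx":0,"dy":0,"dz":0.003,"ax":0,"ay":0,"az":0,"grip":0.45},{"dx":0,"dy":0,"dz":0.0015,"ax":0,"ay":0,"az":0,"grip":0.3},{"dx":0,"dy":0,"dz":0,"ax":0,"ay":0,"az":0,"grip":0.2},{"dx":0,"dy":0,"dz":0,"ax":0,"ay":0,"az":0,"grip":0.05},{"dx":0,"dy":0,"dz":0,"ax":0,"ay":0,"az":0,"grip":0.05},{"dx":0,"dy":0,"dz":0,"ax":0,"ay":0,"az":0,"grip":0.05}]' --grip_force 60

```text
time_s: 14.9
position: [0.5208, 0.2243, 0.154]
tool_rot: [1.959, 1.885, 0.505]
wrist_force: [0.4, 0.1, -1.5]
finger_gap: 0.0118
```

```bash
python3 -c "
from h import *
st();plan((.5205,.224,.153),-2.2,4,-30)"
```

```text
14.9 [0.5208 0.2243 0.154 ] yawy -2.18 z [ 0.501 -0.02  -0.865] F [ 0.4  0.1 -1.5] gap 0.0118 q [ 0.36  0.04  2.   -0.34  0.64  0.63]
err [-0.0003 -0.0003 -0.001 ] turn [0.001 0.001 0.   ]
[-0.0001 -0.0002  0.0002] [0.0003 0.0003 0.0001]
[-0.0001 -0.0002  0.0002] [0.0003 0.0003 0.0001]
[-0.0001 -0.0002  0.0002] [0.0003 0.0003 0.0001]
[-0.0001 -0.0002  0.0002] [0.0003 0.0003 0.0001]
```

```bash
cat > lift.py <<'E'
from h import *
import sys,os
if not os.path.exists("T0.npy"): np.save("T0.npy",toolT())
T0=np.load("T0.npy"); psi=np.radians(-2.2); kx=np.array([np.cos(psi),np.sin(psi),0]); ky=np.array([-np.sin(psi),np.cos(psi),0])
bar=np.array([*(T0[:3,3]-.0175*T0[:3,2])[:2],.168]); H=bar+.315*kx; H[2]=.135
def pose(t):
    Q=R.from_rotvec(ky*np.radians(t)).as_matrix(); T=np.eye(4); T[:3,:3]=Q@T0[:3,:3]; T[:3,3]=H+Q@(T0[:3,3]-H); return T
st(); T=toolT(); g=T[:3,3]-.0175*T[:3,2]-H; g0=bar-H
th=np.degrees(np.arctan2(g[2],-g@kx)-np.arctan2(g0[2],-g0@kx)); tr=np.degrees(R.from_matrix(T[:3,:3]@T0[:3,:3].T).as_rotvec()@ky)
rad=np.hypot(g[2],g@kx)-.3167
print("lid angle from position",th.round(2),"from rot",tr.round(2),"radius err mm",(rad*1e3).round(2))
if len(sys.argv)>1:
    n=int(sys.argv[2]); E=np.linalg.inv(T)@pose(float(sys.argv[1])); rv=R.from_matrix(E[:3,:3]).as_rotvec()
    a=pose(th); 
    for k in range(n):
        A,B=pose(th+(float(sys.argv[1])-th)*k/n),pose(th+(float(sys.argv[1])-th)*(k+1)/n); D=np.linalg.inv(A)@B
        if k in(0,n-1): print("arc row",D[:3,3].round(4),R.from_matrix(D[:3,:3]).as_rotvec().round(4))
    D=np.linalg.inv(T)@pose(th); print("correction onto arc",D[:3,3].round(4),R.from_matrix(D[:3,:3]).as_rotvec().round(4))
E
python3 lift.py 6 8
```

```text
14.9 [0.5208 0.2243 0.154 ] yawy -2.18 z [ 0.501 -0.02  -0.865] F [ 0.4  0.1 -1.5] gap 0.0118 q [ 0.36  0.04  2.   -0.34  0.64  0.63]
lid angle from position 0.21 from rot 0.0 radius err mm 0.15
arc row [-0.      0.0022 -0.0032] [ 0.0126  0.     -0.    ]
arc row [-0.      0.0022 -0.0032] [ 0.0126  0.     -0.    ]
correction onto arc [-0.      0.0006 -0.0009] [ 0.0036  0.     -0.    ]
```

Request:
carry_out --deltas '[{"dx":0,"dy":0.001,"dz":-0.0015,"ax":0.006,"ay":0,"az":0,"grip":0.05},{"dx":0,"dy":0.002,"dz":-0.0025,"ax":0.01,"ay":0,"az":0,"grip":0.05},{"dx":0,"dy":0.002,"dz":-0.003,"ax":0.0125,"ay":0,"az":0,"grip":0.05},{"dx":0,"dy":0.002,"dz":-0.003,"ax":0.0125,"ay":0,"az":0,"grip":0.05},{"dx":0,"dy":0.002,"dz":-0.003,"ax":0.0125,"ay":0,"az":0,"grip":0.05},{"dx":0,"dy":0.002,"dz":-0.003,"ax":0.0125,"ay":0,"az":0,"grip":0.05},{"dx":0,"dy":0.002,"dz":-0.003,"ax":0.0125,"ay":0,"az":0,"grip":0.05},{"dx":0,"dy":0.002,"dz":-0.003,"ax":0.0125,"ay":0,"az":0,"grip":0.05}]'

```text
time_s: 15.7
position: [0.5232, 0.2242, 0.1795]
tool_rot: [2.021, 1.947, 0.417]
wrist_force: [3.7, 0.9, -5.6]
finger_gap: 0.012
```

```bash
python3 lift.py 12 8
```

```text
15.7 [0.5232 0.2242 0.1795] yawy -2.14 z [ 0.41  -0.016 -0.912] F [ 3.7  0.9 -5.6] gap 0.012 q [ 0.34  0.04  1.91 -0.21  0.81  0.49]
lid angle from position 5.02 from rot 5.81 radius err mm 0.14
arc row [-0.      0.0026 -0.0039] [ 0.0152  0.     -0.    ]
arc row [-0.      0.0026 -0.0039] [ 0.0152  0.     -0.    ]
correction onto arc [ 0.      0.0009 -0.0009] [-0.0138 -0.0005  0.0006]
```

Request:
carry_out --deltas '[{"dx":0,"dy":0.0027,"dz":-0.004,"ax":0.0125,"ay":0,"az":0,"grip":0.05},{"dx":0,"dy":0.0027,"dz":-0.004,"ax":0.0125,"ay":0,"az":0,"grip":0.05},{"dx":0,"dy":0.0027,"dz":-0.004,"ax":0.0135,"ay":0,"az":0,"grip":0.05},{"dx":0,"dy":0.0027,"dz":-0.004,"ax":0.0135,"ay":0,"az":0,"grip":0.05},{"dx":0,"dy":0.0027,"dz":-0.004,"ax":0.0135,"ay":0,"az":0,"grip":0.05},{"dx":0,"dy":0.0027,"dz":-0.004,"ax":0.0135,"ay":0,"az":0,"grip":0.05},{"dx":0,"dy":0.0027,"dz":-0.004,"ax":0.0135,"ay":0,"az":0,"grip":0.05},{"dx":0,"dy":0.0027,"dz":-0.004,"ax":0.0135,"ay":0,"az":0,"grip":0.05}]'

```text
time_s: 16.5
position: [0.5319, 0.2238, 0.2193]
tool_rot: [2.092, 2.015, 0.311]
wrist_force: [4.4, 1.0, -7.5]
finger_gap: 0.0119
```

```bash
python3 lift.py 19 8
```

```text
16.5 [0.5319 0.2238 0.2193] yawy -2.13 z [ 0.302 -0.012 -0.953] F [ 4.4  1.  -7.5] gap 0.0119 q [ 0.3   0.05  1.77 -0.12  1.03  0.39]
lid angle from position 12.61 from rot 12.5 radius err mm 0.23
arc row [-0.      0.0024 -0.0035] [ 0.0139  0.     -0.    ]
arc row [-0.      0.0024 -0.0035] [ 0.0139  0.     -0.    ]
correction onto arc [-0.      0.0007 -0.0009] [ 0.0019 -0.0007  0.0007]
```

Request:
carry_out --deltas '[{"dx":0,"dy":0.0026,"dz":-0.0038,"ax":0.0145,"ay":0,"az":0,"grip":0.05},{"dx":0,"dy":0.0026,"dz":-0.0038,"ax":0.0145,"ay":0,"az":0,"grip":0.05},{"dx":0,"dy":0.0026,"dz":-0.0038,"ax":0.0145,"ay":0,"az":0,"grip":0.05},{"dx":0,"dy":0.0026,"dz":-0.0038,"ax":0.0145,"ay":0,"az":0,"grip":0.05},{"dx":0,"dy":0.0026,"dz":-0.0038,"ax":0.0145,"ay":0,"az":0,"grip":0.05},{"dx":0,"dy":0.0026,"dz":-0.0038,"ax":0.0145,"ay":0,"az":0,"grip":0.05},{"dx":0,"dy":0.0026,"dz":-0.0038,"ax":0.0145,"ay":0,"az":0,"grip":0.05},{"dx":0,"dy":0.0026,"dz":-0.0038,"ax":0.0145,"ay":0,"az":0,"grip":0.05}]'

```text
time_s: 17.3
position: [0.545, 0.2233, 0.2562]
tool_rot: [2.165, 2.086, 0.186]
wrist_force: [2.8, 1.1, -6.4]
finger_gap: 0.0116
```

```bash
python3 lift.py 26 8
```

```text
17.3 [0.545  0.2233 0.2562] yawy -2.11 z [ 0.178 -0.008 -0.984] F [ 2.8  1.1 -6.4] gap 0.0116 q [ 0.27  0.11  1.61 -0.06  1.25  0.32]
lid angle from position 19.9 from rot 19.83 radius err mm 0.28
arc row [-0.      0.0023 -0.0034] [ 0.0133  0.     -0.    ]
arc row [-0.      0.0023 -0.0034] [ 0.0133  0.     -0.    ]
correction onto arc [-0.      0.0008 -0.0008] [ 0.0013 -0.0003  0.0011]
```

Request:
carry_out --deltas '[{"dx":0,"dy":0.0026,"dz":-0.0038,"ax":0.0145,"ay":0,"az":0,"grip":0.05},{"dx":0,"dy":0.0026,"dz":-0.0038,"ax":0.0145,"ay":0,"az":0,"grip":0.05},{"dx":0,"dy":0.0026,"dz":-0.0038,"ax":0.0145,"ay":0,"az":0,"grip":0.05},{"dx":0,"dy":0.0026,"dz":-0.0038,"ax":0.0145,"ay":0,"az":0,"grip":0.05},{"dx":0,"dy":0.0026,"dz":-0.0038,"ax":0.0145,"ay":0,"az":0,"grip":0.05},{"dx":0,"dy":0.0026,"dz":-0.0038,"ax":0.0145,"ay":0,"az":0,"grip":0.05},{"dx":0,"dy":0.002,"dz":-0.003,"ax":0.012,"ay":0,"az":0,"grip":0.05},{"dx":0,"dy":0.001,"dz":-0.002,"ax":0.007,"ay":0,"az":0,"grip":0.05}]'

```text
time_s: 18.1
position: [0.561, 0.2227, 0.2884]
tool_rot: [2.229, 2.148, 0.065]
wrist_force: [3.7, 1.5, -8.2]
finger_gap: 0.012
```

```bash
python3 lift.py 30 5
```

```text
18.1 [0.561  0.2227 0.2884] yawy -2.11 z [ 0.061 -0.004 -0.998] F [ 3.7  1.5 -8.2] gap 0.012 q [ 0.24  0.19  1.44 -0.02  1.45  0.28]
lid angle from position 26.63 from rot 26.54 radius err mm 0.35
arc row [-0.     0.002 -0.003] [ 0.0117  0.     -0.    ]
arc row [-0.     0.002 -0.003] [ 0.0117  0.     -0.    ]
correction onto arc [-0.      0.0008 -0.0008] [0.0017 0.0001 0.0013]
```

Request:
carry_out --deltas '[{"dx":0,"dy":0.002,"dz":-0.003,"ax":0.0115,"ay":0,"az":0,"grip":0.05},{"dx":0,"dy":0.002,"dz":-0.003,"ax":0.0115,"ay":0,"az":0,"grip":0.05},{"dx":0,"dy":0.002,"dz":-0.003,"ax":0.0115,"ay":0,"az":0,"grip":0.05},{"dx":0,"dy":0.0015,"dz":-0.002,"ax":0.009,"ay":0,"az":0,"grip":0.05},{"dx":0,"dy":0.001,"dz":-0.001,"ax":0.005,"ay":0,"az":0,"grip":0.05},{"dx":0,"dy":0,"dz":0,"ax":0,"ay":0,"az":0,"grip":0.05},{"dx":0,"dy":0,"dz":0,"ax":0,"ay":0,"az":0,"grip":0.05},{"dx":0,"dy":0,"dz":0,"ax":0,"ay":0,"az":0,"grip":0.05}]'

```text
time_s: 18.9
position: [0.5693, 0.2224, 0.302]
tool_rot: [2.257, 2.176, 0.006]
wrist_force: [1.5, 1.6, -5.1]
finger_gap: 0.0122
```

```bash
python3 lift.py 30 3; python3 - <<'E'
from h import *
d=None
p,d=snapshot("top"); cv2.imwrite("pics/top9.png",cv2.resize(p,(800,600),interpolation=cv2.INTER_CUBIC)); P=cloud("top",d)
q=P.reshape(-1,3); psi=np.radians(-2.2); kx=np.array([np.cos(psi),np.sin(psi)]); s=q[:,:2]@kx
m=(q[:,2]>.2)&(q[:,2]<.36)&(q[:,1]>.1)&(q[:,1]<.34)&(q[:,0]>.61)&(q[:,0]<.83)
s,z,y=s[m],q[m,2],q[m,1]
k=np.ones(len(s),bool)
for _ in range(6):
    f=np.polyfit(s[k],z[k],1); r=z-np.polyval(f,s); k=np.abs(r)<.006
print("lid top angle from depth",np.degrees(np.arctan(-f[0])),k.sum(),len(k))
# shelf and posts
z=P[...,2]
m=(z>.06)&(z<.12)&(P[...,0]>.58)&(P[...,0]<.69)&(P[...,1]>-.36)&(P[...,1]<-.12)&(p.min(-1)>110)
q=P[m]; print(len(q),rect(q[:,:2]),np.median(q[:,2]))
A=np.c_[q[:,:2]-q[:,:2].mean(0),np.ones(len(q))]; print(np.linalg.lstsq(A,q[:,2],rcond=None)[0])
E
```

```text
18.9 [0.5693 0.2224 0.302 ] yawy -2.1 z [ 0.007 -0.002 -1.   ] F [ 1.5  1.6 -5.1] gap 0.0122 q [ 0.23  0.24  1.36 -0.    1.54  0.27]
lid angle from position 29.6 from rot 29.65 radius err mm 0.34
arc row [-0.      0.0004 -0.0006] [ 0.0023  0.     -0.    ]
arc row [-0.      0.0004 -0.0006] [ 0.0023  0.     -0.    ]
correction onto arc [-0.      0.0008 -0.0008] [-0.0009  0.0007  0.0015]
lid top angle from depth 29.204125848065125 3170 3186
1161 (array([ 635., -240.]), array([190.6,  56.9]), 84.9) 0.08333864268634028
[-0.00208321  0.00132118  0.0833516 ]
```

View pics/top9.png

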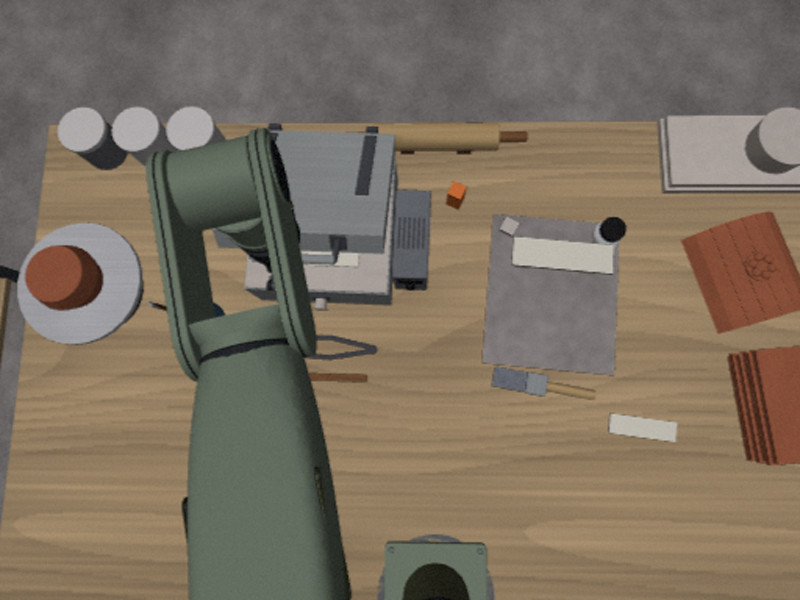

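The top view shows the shelf across both posts at (563,255). The stub, jar, tongs, knife and brush are where they were. The lid is at about 29.4°, so I'll make a small final lift and then hold still.

Request:
carry_out --deltas '[{"dx":0,"dy":0.0008,"dz":-0.0011,"ax":0.004,"ay":0,"az":0,"grip":0.05},{"dx":0,"dy":0.0008,"dz":-0.0011,"ax":0.004,"ay":0,"az":0,"grip":0.05},{"dx":0,"dy":0.0003,"dz":-0.0005,"ax":0.002,"ay":0,"az":0,"grip":0.05},{"dx":0,"dy":0,"dz":0,"ax":0,"ay":0,"az":0,"grip":0.05},{"dx":0,"dy":0,"dz":0,"ax":0,"ay":0,"az":0,"grip":0.05},{"dx":0,"dy":0,"dz":0,"ax":0,"ay":0,"az":0,"grip":0.05},{"dx":0,"dy":0,"dz":0,"ax":0,"ay":0,"az":0,"grip":0.05},{"dx":0,"dy":0,"dz":0,"ax":0,"ay":0,"az":0,"grip":0.05}]'

```text
time_s: 19.75
position: [0.571, 0.2223, 0.3046]
tool_rot: [-2.26, -2.18, 0.007]
wrist_force: [1.2, 1.5, -6.2]
finger_gap: 0.012
```

```bash
python3 lift.py; python3 - <<'E'
from h import *
p,d=snapshot("top"); P=cloud("top",d)
q=P.reshape(-1,3); psi=np.radians(-2.2); s=q[:,:2]@np.array([np.cos(psi),np.sin(psi)])
m=(q[:,2]>.2)&(q[:,2]<.36)&(q[:,1]>.1)&(q[:,1]<.34)&(q[:,0]>.61)&(q[:,0]<.83)
f=np.polyfit(s[m],q[m,2],1); print(np.degrees(np.arctan(-f[0])))
E
python3 lift.py; python3 -c "
from h import *
print(robot.get_obs()['joint_vel'].round(4))"
```

```text
19.75 [0.571  0.2223 0.3046] yawy -2.09 z [-0.004 -0.002 -1.   ] F [ 1.2  1.5 -6.2] gap 0.012 q [ 0.23  0.24  1.34 -0.    1.56  0.27]
lid angle from position 30.19 from rot 30.3 radius err mm 0.34
29.667228695965672
19.8 [0.571  0.2223 0.3046] yawy -2.09 z [-0.004 -0.002 -1.   ] F [ 0.   0.9 -6.3] gap 0.0121 q [ 0.23  0.24  1.34 -0.    1.56  0.27]
lid angle from position 30.19 from rot 30.3 radius err mm 0.34
[ 0.0011  0.0005  0.0009  0.0003 -0.0012  0.0003]
```

The lid is at 30.2° by the arm and 29.7° by depth, and it is steady. I'm handing in now.

```bash
python3 -c "
from plant import robot
print(robot.hand_in())"
```

```text
the job is handed in; nothing more can be done
None
```

The shelf is across the two tall posts and released, and the arm is holding the kiln lid still at about 30°. I handed in at about 19.8 s of the 64 s allowed.

- **Shelf:** it is level (slope about 0.2%). Its centre is at (0.635, −0.240) m, within about 2 mm of the midpoint between the posts. It lies along the line of the posts to about 0.1°.
- **Lid:** it was lifted smoothly along its hinge arc, with about 9 N at most in the wrist readings taken after each move. The last checks disagree slightly: 30.2° from the arm's position, 30.3° from the tool's rotation and 29.7° from the depth image. The grip is steady at 60 N, with joint speeds near zero.
- **Everything else:** the last top picture shows the jar, stub, tongs, knife, brush, small shelf and orange post where they were. The arm hid the tool cup and part of the tongs and knife in that picture, so I couldn't check those fully.

One early move call was refused as invalid input (I had left some values out of the rows). The arm did not move, and nothing else failed.

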